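Fetch the needle case from behind the spools

TASK

The needle case lies on the rail at the back of the little wooden stand, behind two thread spools. First stand both spools upright on the cork mat, out of the way, then lay the needle case on the middle of the paper pad, lengthwise along the pad's long side, and only then put each spool back upright on the stand where it stood at the start. Leave the wax cake, the thimble and the small round bead box where they are.

Things in the scene. Friction and masses are not known exactly. Their poses are not given: they have to be found in the camera images.
- stand: Low wooden stand, fixed: board 140 (x) x 190 (y) mm, top 12 mm above the table. Origin: centre of the underside; z up. Two dark flush discs (46 mm across) mark the spool seats at x = 0, y = +33 and -33 mm. At x = +37 mm a pale rail, 22 mm in x, 100 mm in y, top 26 mm above the table, with end cheeks 6 mm thick, up to 34 mm. Behind the rail, 22 mm of free board.
- tall_spool_mid (a point): Point at the centre (half-way up) of the taller, white thread spool: 35 mm across, 58 mm high, upright, 30 g or so, z along its axis. It starts on one of the two seats of the stand (either one); the rail begins 8 mm behind it.
- short_spool_mid (a point): Point at the centre (half-way up) of the shorter, pink thread spool: 33 mm across, 40 mm high, upright, 30 g or so, z along its axis. It starts on the other seat, 66 mm from the tall one between centres.
- needle_case_mid (a point): Point at the centre of the turned wooden needle case, a stick 18 x 78 x 18 mm with its long axis along its y. It starts lying on the stand's rail, along the rail, its centre 35 mm above the table; it weighs 30 g or so and does not roll.
- mat: Square mat of brown cork, 170 x 170 mm, 8 mm thick, fixed: the place to park the spools. Origin at the centre of its underside; z up. The small round bead box stands on it at x = +58, y = +58 mm; the rest is free.
- pad: White printed paper pad, 210 mm along its x (long side) x 152 mm along its y, fixed, top surface 10 mm above the table. Origin at the centre of its underside; z up. The needle case goes on its middle, along its x (either way round).
- wax_cake_mid (a point): Centre of the yellow round wax cake, 38 mm across, 13 mm high, loose on a front corner of the stand (x = -46, y = +70 or -70 mm of the stand). To be left alone.
- thimble_mid (a point): Centre of the thimble, 20 mm across, 22 mm high, loose on the other front corner of the stand. To be left alone.
- bead_box_mid (a point): Centre of the small flat round bead box, 39 mm across, 16 mm high, loose on a corner of the cork mat. To be left alone.
Not all that is in view belongs to the job. Leave any purple look-alike of the part that bears short_spool_mid alone.

How it is judged (in metres and radians):
On the way, in this order (a step that is already met when the one before it is completed fails the run):
1. both spools stand upright and released on the cork mat while the needle case still lies in its place on the stand (x of tall_spool_mid in the frame of mat between -0.08 and 0.08 m and y of tall_spool_mid in the frame of mat between -0.08 and 0.08 m and z of tall_spool_mid in the frame of mat between 0.033 and 0.043 m and angle between each of tall_spool_mid, short_spool_mid's own z axis and vertical below 0.15 rad and x of short_spool_mid in the frame of mat between -0.08 and 0.08 m and y of short_spool_mid in the frame of mat between -0.08 and 0.08 m and z of short_spool_mid in the frame of mat between 0.022 and 0.034 m and contact force between the fingers and tall_spool below 0.05 N and contact force between the fingers and short_spool below 0.05 N and contact force between the fingers and needle_case below 0.05 N and distance of needle_case_mid from where it was at the start of the episode below 0.015 m), for 0.2 s.
2. the needle case lies released on the middle of the pad, along its long side, while both spools still stand on the mat (horizontal distance between needle_case_mid and pad below 0.02 m and z of needle_case_mid in the frame of pad between 0.012 and 0.026 m and angle between the y axis of needle_case_mid and the x axis of pad, either way round below 0.21 rad and x of tall_spool_mid in the frame of mat between -0.08 and 0.08 m and y of tall_spool_mid in the frame of mat between -0.08 and 0.08 m and z of tall_spool_mid in the frame of mat between 0.033 and 0.043 m and angle between each of tall_spool_mid, short_spool_mid's own z axis and vertical below 0.15 rad and x of short_spool_mid in the frame of mat between -0.08 and 0.08 m and y of short_spool_mid in the frame of mat between -0.08 and 0.08 m and z of short_spool_mid in the frame of mat between 0.022 and 0.034 m and contact force between the fingers and tall_spool below 0.05 N and contact force between the fingers and short_spool below 0.05 N and contact force between the fingers and needle_case below 0.05 N), for 0.2 s.
At the end, for the whole second after the job is handed in: Each spool stands upright (within 0.15 rad) on the stand within 12 mm of where it stood at the start; the needle case lies on the pad with its centre within 20 mm of the pad's middle, its length within 0.21 rad (12 degrees) of the pad's long side; all released and at rest (horizontal distance between needle_case_mid and pad below 0.02 m and z of needle_case_mid in the frame of pad between 0.012 and 0.026 m and angle between the y axis of needle_case_mid and the x axis of pad, either way round below 0.21 rad and distance of each of tall_spool_mid, short_spool_mid from where it was at the start of the episode below 0.012 m and angle between each of tall_spool_mid, short_spool_mid's own z axis and vertical below 0.15 rad and contact force between the fingers and tall_spool below 0.05 N and contact force between the fingers and short_spool below 0.05 N and contact force between the fingers and needle_case below 0.05 N and linear speed of each of tall_spool, short_spool, needle_case below 0.02 m/s); the robot touches nothing.
It fails at once if the wax cake is pushed more than 15 mm from its place (distance of wax_cake_mid from where it was at the start of the episode above 0.015 m).
It fails at once if the thimble is pushed more than 15 mm from its place (distance of thimble_mid from where it was at the start of the episode above 0.015 m).
It fails at once if the bead box is pushed more than 15 mm from its place (distance of bead_box_mid from where it was at the start of the episode above 0.015 m).
It also fails if it takes over 125 s, if anything falls off the work surface, if the arm or the gripper's body presses on something with over 40 N, if the wrist force passes 120 N, or if a joint passes its speed limit or range.

ROBOT

A 6-joint arm with a two-finger parallel gripper is mounted at the origin on the work surface; the furniture and walls round the work are solid. World frame = base frame: x ahead of the robot, y to its left, z up, the work surface at z = 0. Lengths are in mm, angles in rad, forces in N, time in s.
With the tool pointing down it reaches from about 300 to 775 mm from the base axis. Payload 14.6 kg.
Tool frame: the origin (TCP) lies at the very end of the fingers, on their centre line; the grasp point (between the pads) lies 19 mm behind it (grip_point_offset is the distance from the TCP to the grasp point, in mm); z points along the fingers, y is the line along which they close (so a half turn about z gives the same grasp; the last joint's range is limited). The gripper opens to 94 mm and grips with 3 to 60 N. Pads are 16 mm wide; open, the fingers measure 119 mm over their backs; the gripper's body (75 mm by 177 mm) begins 78 mm behind the grasp point.
Start: joints at [1.051, 0.3, 1.521, -0, 1.321, -0.067], TCP at [240.613, 494.565, 205.446] pointing down, gripper open.
Joint ranges: [-3.03, 3.03], [-0.79, 2.21], [0.23, 2.52], [-1.04, 4.18], [0, 3.07], [-2.55, 2.55]. Speed limits (rad/s): [2.22, 2.22, 2.57, 3.14, 3.14, 3.14].

INTERFACE

Orientations are given as [roll, pitch, yaw] about the fixed x, y, z axes, in that order (R = Rz(yaw) Ry(pitch) Rx(roll)).
In Python, from cell import read_state, camera, camera_info, sign_off, grip_point_offset gives the robot as it stands.
- The arm moves only by the shell command python3 -m handwheel 'ROWS' [FORCE]. ROWS is text: rows parted by semicolons, each of 5 numbers parted by spaces: the shift along the world's x, y, z in units of 40 mm (1.0 is 40 mm), then the turn about the world's z in units of 5 degrees (1.0 is 5 degrees), then the closure, from 0 (fully open) to 1 (shut). In form: dx dy dz yaw gripper; .... A call has 1 to 12 rows; each row shifts and turns the commanded pose from where the row before left it; what a row does not reach is not made up. A row lasts 1/12 s, in which the tool goes at most 41.7 mm and 7.16 degrees, less where a joint would pass 70% of its speed; a pose out of reach is approached as far as the arm can. A call is refused whole if a number of a shift passes 1 or a number of a turn 1, either way. A call with a gripper value outside its range is refused whole. The fingers move at their own pace and stop on an object; FORCE is the grip in N (left out, the last holds). Time passes only in rows, so rows that do not move let the fingers close. It gives the time, the measured TCP pose, the force, the opening and the grip force at its end, in the units of the state.
- read_state(): the state, without advancing time (a new reading comes with each control period).
- camera(name): name is "side" or "top" or "wrist"; returns (picture, depth): 400x640x3 uint8, red, green, blue; 400x640 float32, mm along the optical axis (not along the pixel's ray), 0 where there is no reading.
- camera_info(name): a dict with "intrinsics" (3x3 intrinsics, pixels), "world_from_camera" (4x4, takes a point from camera to world coordinates). Camera axes: x right, y down, z forward; pixel columns grow to the right and rows downward; lengths in mm; the calibration is good to about 2 mm. A picture is of the moment at which its call begins: read the wrist's pose just before it. camera_info takes no time and is no camera call; for the wrist camera it gives the pose at the moment of the call.
- sign_off(): hands the job in; it is judged then, once.
The state is a dict: "clock": time; "joints": joint angles; "qd": joint speeds; "effort": joint torques, N m; "eef_pos": TCP position; "eef_rot": TCP orientation; "wrist_force": force on the tool from outside, world axes, zero at the start; "moment": the same for the moment, N m; "finger_gap": finger opening in mm; "finger_force": force on a finger pad.
Only numpy, scipy, OpenCV 4.12 (cv2) and the standard library are available. Lean on these libraries where they do the work, as an engineer would, in place of code of your own. Each camera call takes 0.05 s, during which the arm holds its last target. There are 200 camera calls.

## Working session

There is one attempt and no reset: what is moved stays moved. The work goes in short steps, Python scripts to look and compute and a shell command to move; the robot and the scene stay as the last step left them, time stands still between calls to the robot, and variables do not carry over. Pictures are saved under pics/ and viewed, at most 14 in all, crops included, and the job is handed in when it is done.

```bash
mkdir -p pics; ls; cat > h.py <<'E'
import numpy as np,cv2
from cell import *
def snap(n,f):
    i=camera_info(n);p,d=camera(n);cv2.imwrite('pics/'+f+'.png',p[:,:,::-1]);np.savez('pics/'+f,p=p,d=d,K=i['intrinsics'],T=i['world_from_camera'])
def load(f):
    z=np.load('pics/'+f+'.npz');p,d,K,T=z['p'],z['d'],z['K'],z['T']
    v,u=np.mgrid[:400,:640]
    c=np.stack([(u-K[0,2])/K[0,0]*d,(v-K[1,2])/K[1,1]*d,d],-1)
    return p,d,c@T[:3,:3].T+T[:3,3]
E
python3 - <<'E'
from h import *
snap('top','t0');snap('side','s0')
s=read_state();print(s['clock'],s['eef_pos'],s['eef_rot'],s['finger_gap'],grip_point_offset)
E
```

```text
pics
0.1 [240.50702604 494.38950838 204.97525644] [-3.14062655e+00 -5.40263697e-05  2.68882803e+00] 94.05826787419345 18.8
```

View pics/t0.png

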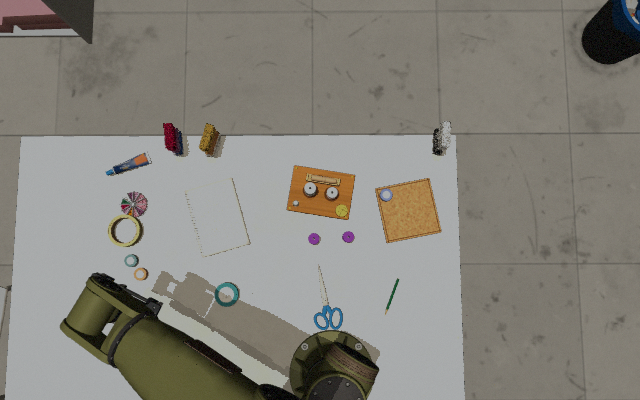

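View pics/s0.png

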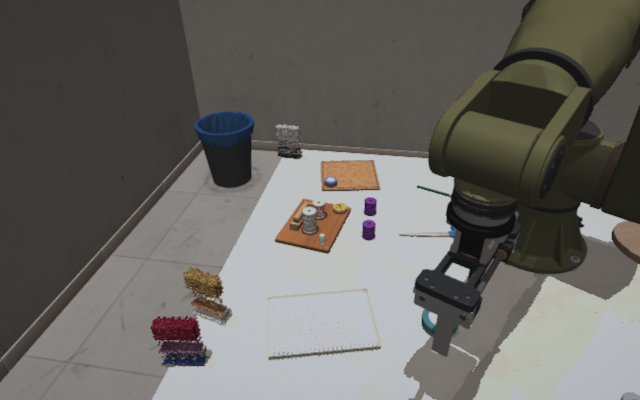

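The top view shows the stand at about (321,192), the tall spool at (310,188), the short one at (333,193), the case at (322,180), the mat at (408,210) and the pad at (217,217). Two purple decoys sit at (314,239) and (348,237). I'll measure all of these from depth and colour.

```bash
python3 - <<'E'
from h import *
p,d,W=load('t0')
Z=W[...,2];hsv=cv2.cvtColor(p,cv2.COLOR_RGB2HSV)
def box(u0,u1,v0,v1,lo,hi,name):
    m=np.zeros(Z.shape,bool);m[v0:v1,u0:u1]=1
    m&=(Z>lo)&(Z<hi)&(d>0)
    P=W[m][:,:2].astype(np.float32)
    r=cv2.minAreaRect(P);print(name,m.sum(),'mean',P.mean(0).round(1),'z',np.median(Z[m]).round(1),'rect',np.round(r[0],1),np.round(r[1],1),round(r[2],1))
print('table z',np.median(Z[250:260,250:280]))
box(280,362,155,225,7,70,'stand')
box(370,445,172,248,4,30,'mat')
box(180,255,172,262,5,20,'pad')
box(300,319,180,202,50,70,'tall')
box(322,345,183,206,46,58,'short')
box(300,345,170,187,36,48,'case')
box(335,350,200,220,20,30,'wax')
box(288,300,197,210,25,45,'thimble')
box(376,398,186,206,17,30,'bead')
E
```

```text
table z -0.09656901799962725
stand 2754 mean [534.4  25.3] z 13.4 rect [544.2  23.7] [233.1 212.1] 89.8
mat 3304 mean [ 480.  -238.1] z 8.5 rect [ 482.4 -236.7] [226.2 232.1] 88.9
pad 3320 mean [460.4 340.5] z 10.1 rect [462.6 341.4] [271.4 226.6] 0.6
tall 65 mean [541.5  58.1] z 67.9 rect [540.4  58.4] [31.3 31.9] 34.3
short 91 mean [530.   -6.7] z 52.5 rect [530.1  -7.1] [29.5 30.7] 89.6
case 130 mean [571.6  20.9] z 41.7 rect [571.8  18.9] [98.  16.9] 82.1
wax 113 mean [478.2 -34.6] z 24.7 rect [478.9 -34.8] [36.  36.2] 89.2
thimble 22 mean [501.7 102.5] z 33.1 rect [501.7 102.9] [14.7 12.2] 0.7
bead 119 mean [ 525.8 -169.6] z 24.2 rect [ 525.4 -170.2] [35.2 37.6] 26.2
```

```bash
python3 -m handwheel '.54 -.78 0 .4 0;.54 -.78 0 .4 0;.54 -.78 0 .4 0;.54 -.78 0 .4 0;.54 -.78 0 .4 0;.54 -.78 0 .4 0;.54 -.78 0 .4 0;.54 -.78 0 .4 0;.54 -.78 0 0 0;.54 -.78 0 0 0;.54 -.78 0 0 0;.54 -.78 0 0 0'
python3 -m handwheel '.54 -.78 0 0 0;.54 -.78 0 0 0;0 0 0 0 0.3;0 0 0 0 0.4;0 0 0 0 0.4'
python3 - <<'E'
from h import *
s=read_state();print(s['eef_pos'],s['eef_rot'],s['finger_gap']); snap('wrist','w1');snap('top','t1')
p,d,W=load('t1');Z=W[...,2]
for n,(u0,u1,v0,v1,lo,hi) in dict(pad=(180,255,172,262,6,14),mat=(370,445,172,248,5,11)).items():
    m=np.zeros(Z.shape,np.uint8);m[v0:v1,u0:u1]=((Z>lo)&(Z<hi))[v0:v1,u0:u1]
    m=cv2.morphologyEx(m,cv2.MORPH_OPEN,np.ones((5,5)))
    r=cv2.minAreaRect(W[m>0][:,:2].astype(np.float32));print(n,m.sum(),r)
E
```

```text
clock: 1.1
eef_pos: [500.5, 118.3, 205.3]
eef_rot: [-3.142, -0.0, 2.968]
wrist_force: [0.5, -0.5, 0.5]
finger_gap: 93.9
finger_force: 0.0
clock: 1.52
eef_pos: [542.6, 58.0, 205.0]
eef_rot: [-3.142, -0.001, 2.968]
wrist_force: [-0.3, 0.6, 0.5]
finger_gap: 77.2
finger_force: 0.0
[542.62716124  58.03115718 205.02833363] [-3.14154272e+00 -9.73333561e-04  2.96778319e+00] 77.21903970670809
pad 125 ((468.2564392089844, 336.0820007324219), (190.41636657714844, 102.26496124267578), 13.90902042388916)
mat 0 ((0.0, 0.0), (0.0, 0.0), 0.0)
```

View pics/w1.png

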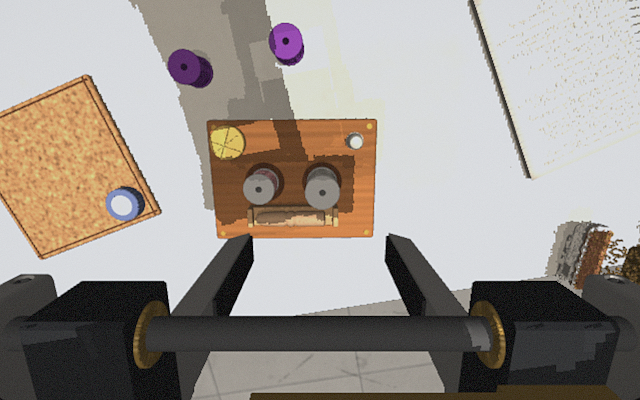

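The wrist view shows the tall spool at (322,188), the short one at (260,188) and the case at (293,216) on the rail. The mat is at the left and the pad at the upper right. I'll get their world positions from this view.

```bash
python3 - <<'E'
from h import *
p,d,W=load('w1');Z=W[...,2]
def f(n,u0,u1,v0,v1,lo,hi,circ):
    m=np.zeros(Z.shape,np.uint8);m[v0:v1,u0:u1]=((Z>lo)&(Z<hi)&(d>0))[v0:v1,u0:u1]
    P=W[m>0][:,:2].astype(np.float32)
    print(n,m.sum(),P.mean(0).round(1),np.median(Z[m>0]).round(1),(cv2.minEnclosingCircle(P) if circ else cv2.minAreaRect(P)))
f('tall',300,345,160,215,64,74,1);f('short',235,285,160,210,47,57,1)
f('case',252,335,200,232,38,48,0);f('wax',200,250,120,165,20,30,1);f('bead',100,150,180,225,18,32,1)
print(Z[100:230:20,100].round(1),Z[140:230:8,225].round(1))
for n,uv in dict(stand=[(208,120),(376,120),(374,238),(217,238)],mat=[(87,77),(159,211),(43,257)],pad=[(530,177),(472,2)]).items():
    for u,v in uv: print(n,u,v,W[v,u].round(1))
p,d,W=load('t0')
m=((W[...,2]>5)&(W[...,2]<20)).astype(np.uint8)
for n,(u0,u1,v0,v1) in dict(pad=(180,255,172,262),mat=(370,445,172,248)).items():
    k=np.zeros_like(m);k[v0:v1,u0:u1]=cv2.medianBlur(m,7)[v0:v1,u0:u1]
    print(n,k.sum(),cv2.minAreaRect(W[k>0][:,:2].astype(np.float32)),W[k>0][:,:2].mean(0))
E
```

```text
tall 928 [539.   60.9] 70.2 ((539.1721801757812, 60.73241424560547), 17.612102508544922)
short 739 [528.2  -4.1] 52.2 ((528.3441772460938, -4.346316337585449), 16.4592227935791)
case 922 [569.2  22.2] 42.4 ((569.7011108398438, 20.3132266998291), (75.22496032714844, 16.49726104736328), 79.929443359375)
wax 989 [476.8 -32.5] 25.0 ((477.05078125, -33.15320587158203), 19.005643844604492)
bead 931 [ 523.8 -165.9] 24.3 ((524.2742309570312, -167.83358764648438), 19.83978843688965)
[ 5.8  7.7  8.   9.6  8.7  8.6 10. ] [21.8 25.  24.5 11.5 13.2 12.8 12.8 12.  11.2 11.  13.6 12.3]
stand 208 120 [ 4.492e+02 -5.420e+01 -4.000e-01]
stand 376 120 [482.3 134.    0.5]
stand 374 238 [623.2 113.    0.8]
stand 217 238 [586.1 -75.6  11. ]
mat 87 77 [ 383.3 -168.9    7.2]
mat 159 211 [ 542.2 -137.8    5.6]
mat 43 257 [ 573.9 -295.8    8.2]
pad 530 177 [576.8 300.6   8.3]
pad 472 2 [383.  244.6   7.6]
pad 3362 ((464.8493957519531, 242.11859130859375), (233.01048278808594, 383.0751647949219), 2.26579213142395) [460.39455758 339.80363446]
mat 2897 ((459.0247802734375, -133.1309051513672), (170.64414978027344, 392.1162109375), 11.379823684692383) [ 476.48087629 -240.7687409 ]
```

```bash
python3 -m handwheel '-.06 .04 -.5 0 .4;0 0 -.8 0 .4;0 0 -.8 0 .4;0 0 -.6 0 .4;0 0 0 0 .4;0 0 0 0 .4' 12
python3 -c "
from h import *
snap('wrist','w2')"
```

```text
clock: 2.12
eef_pos: [540.1, 60.2, 97.6]
eef_rot: [-3.141, -0.001, 2.969]
wrist_force: [0.4, 0.6, 0.5]
finger_gap: 56.3
finger_force: 0.0
```

View pics/w2.png

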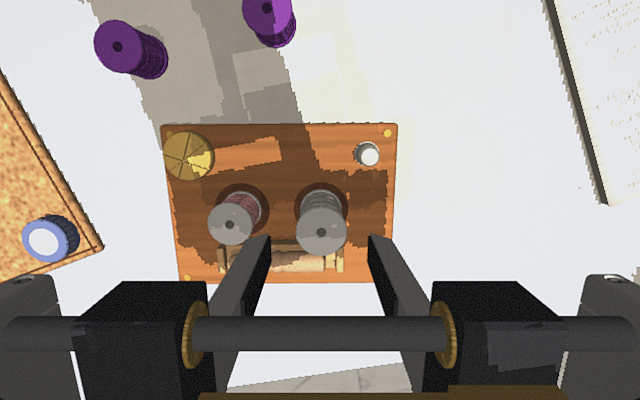

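The tall spool at (322,232) is centred between the fingertips at (268,240) and (372,240), so I'll descend and grip.

```bash
python3 -m handwheel '0 0 -.6 0 .4;0 0 -.6 0 .4;0 0 -.6 0 .4;0 0 0 0 .4;0 0 0 0 .5;0 0 0 0 .8;0 0 0 0 .8;0 0 0 0 .8;0 0 0 0 .8;0 0 0 0 .8' 12
```

```text
clock: 3.0
eef_pos: [541.6, 59.5, 27.3]
eef_rot: [3.141, 0.003, 2.968]
wrist_force: [-1.4, 1.4, 7.9]
finger_gap: 35.0
finger_force: 12.0
```

```bash
python3 -m handwheel '0 0 0 0 .8;0 0 .3 0 .8;0 0 .8 0 .8;0 0 .8 0 .8;0 0 .6 0 .8;0 0 0 0 .8;0 0 0 0 .8'
python3 -m handwheel '-.1 -.8 0 0 .8;-.1 -.9 0 0 .8;-.1 -.9 0 0 .8;-.1 -.9 0 0 .8;-.1 -.9 0 0 .8;-.1 -.9 0 0 .8;-.1 -.9 0 0 .8;-.1 -.9 0 0 .8;-.1 -.85 0 0 .8;0 0 0 0 .8;0 0 0 0 .8;0 0 0 0 .8'
python3 -c "
from h import *
s=read_state();print(s['eef_pos']);snap('wrist','w3')"
```

```text
clock: 3.58
eef_pos: [541.2, 59.4, 127.6]
eef_rot: [3.141, 0.003, 2.968]
wrist_force: [-0.3, 0.0, -0.5]
finger_gap: 34.7
finger_force: 12.0
clock: 4.58
eef_pos: [504.3, -257.9, 124.7]
eef_rot: [3.141, -0.001, 2.968]
wrist_force: [-0.5, -0.5, -0.4]
finger_gap: 34.7
finger_force: 12.0
[ 504.29452166 -257.93641145  124.74434261]
```

View pics/w3.png

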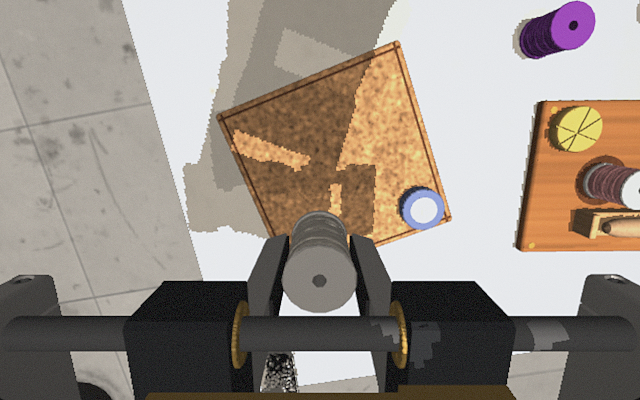

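The spool at (320,270) hangs upright in the grip over the mat, and the bead box at (422,208) is well clear. I'll lower it.

```bash
python3 -m handwheel '0 0 -.6 0 .8;0 0 -.7 0 .8;0 0 -.6 0 .8;0 0 -.4 0 .8;0 0 -.12 0 .8;0 0 0 0 .8;0 0 0 0 .8;0 0 0 0 .8'
```

```text
clock: 5.3
eef_pos: [505.3, -258.6, 30.0]
eef_rot: [-3.141, 0.002, 2.969]
wrist_force: [0.1, 0.3, -0.1]
finger_gap: 35.0
finger_force: 12.0
```

```bash
for i in 1; do python3 -m handwheel '0 0 -.05 0 .8;0 0 -.05 0 .8;0 0 0 0 .8;0 0 0 0 .8'; python3 -m handwheel '0 0 -.04 0 .8;0 0 0 0 .8;0 0 0 0 .8'; done
```

```text
clock: 5.63
eef_pos: [504.6, -258.7, 24.8]
eef_rot: [-3.141, 0.0, 2.968]
wrist_force: [-0.0, 0.3, -0.4]
finger_gap: 34.8
finger_force: 12.0
clock: 5.88
eef_pos: [504.8, -258.8, 23.3]
eef_rot: [-3.141, 0.0, 2.968]
wrist_force: [0.2, -0.3, 2.6]
finger_gap: 34.9
finger_force: 12.0
```

```bash
python3 -m handwheel '0 0 0 0 .6;0 0 0 0 .45;0 0 0 0 .4;0 0 0 0 .4;0 0 .3 0 .4;0 0 .8 0 .4;0 0 .9 0 .4;0 0 .7 0 .4;0 0 0 0 .4'
python3 -m handwheel '.087 .9 0 0 .4;.087 .9 0 0 .4;.087 .9 0 0 .4;.087 .9 0 0 .4;.087 .9 0 0 .4;.087 .9 0 0 .4;.087 .93 0 0 .4;0 0 -.4 0 .4;0 0 -.4 0 .4;0 0 0 0 .4;0 0 0 0 .4'
python3 -c "
from h import *
s=read_state();print(s['eef_pos'])
snap('wrist','w4')"
```

```text
clock: 6.63
eef_pos: [506.7, -259.8, 137.9]
eef_rot: [-3.138, 0.009, 2.968]
wrist_force: [0.5, -0.2, 0.1]
finger_gap: 56.5
finger_force: 0.0
clock: 7.55
eef_pos: [528.7, -5.4, 99.2]
eef_rot: [-3.141, -0.001, 2.968]
wrist_force: [-1.2, -0.6, 0.5]
finger_gap: 56.1
finger_force: 0.0
[528.70610526  -5.42841078  99.15157134]
```

View pics/w4.png

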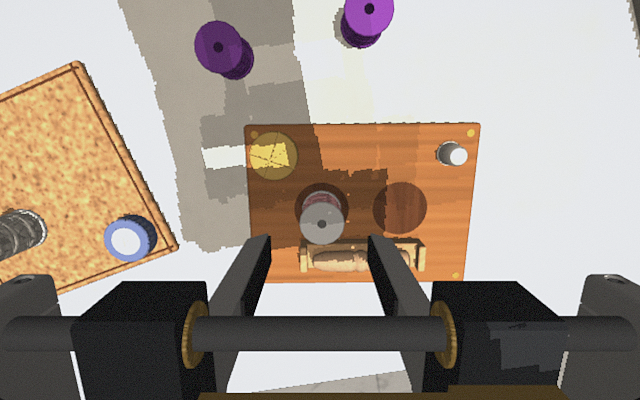

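The short spool at (321,222) is centred between the fingers, and the tall spool stands on the mat at (18,232). I'll grip the short one.

```bash
python3 -m handwheel '0 0 -.6 0 .4;0 0 -.7 0 .4;0 0 -.6 0 .4;0 0 0 0 .4;0 0 0 0 .4;0 0 0 0 .5;0 0 0 0 .8;0 0 0 0 .8;0 0 0 0 .8;0 0 0 0 .8' 12; python3 -m handwheel '0 0 0 0 .8;0 0 0 0 .8'
```

```text
clock: 8.43
eef_pos: [529.5, -5.4, 24.1]
eef_rot: [3.141, 0.002, 2.968]
wrist_force: [-1.8, -0.0, 6.8]
finger_gap: 32.7
finger_force: 12.0
clock: 8.6
eef_pos: [529.5, -5.4, 24.1]
eef_rot: [3.141, 0.002, 2.968]
wrist_force: [-1.8, 0.2, 7.1]
finger_gap: 33.1
finger_force: 12.0
```

```bash
python3 -m handwheel '0 0 .3 0 .8;0 0 .8 0 .8;0 0 .8 0 .8;0 0 .6 0 .8;0 0 0 0 .8;-.3 -.785 0 0 .8;-.3 -.785 0 0 .8;-.3 -.785 0 0 .8;-.3 -.785 0 0 .8;-.3 -.785 0 0 .8;-.3 -.785 0 0 .8;-.3 -.785 0 0 .8'
python3 -m handwheel '0 0 -.3 0 .8;0 0 -.7 0 .8;0 0 -.7 0 .8;0 0 -.5 0 .8;0 0 -.2 0 .8;0 0 0 0 .8;0 0 0 0 .8;0 0 0 0 .8'
```

```text
clock: 9.6
eef_pos: [444.0, -226.6, 123.4]
eef_rot: [-3.142, 0.0, 2.968]
wrist_force: [0.4, 0.1, -0.5]
finger_gap: 32.4
finger_force: 12.0
clock: 10.27
eef_pos: [445.7, -225.6, 28.5]
eef_rot: [-3.141, 0.002, 2.968]
wrist_force: [-0.2, -1.1, -0.1]
finger_gap: 32.5
finger_force: 12.0
```

```bash
python3 -m handwheel '0 0 -.06 0 .8;0 0 -.05 0 .8;0 0 0 0 .8;0 0 0 0 .8'; python3 -m handwheel '0 0 -.04 0 .8;0 0 0 0 .8;0 0 0 0 .8';python3 -m handwheel '0 0 -.04 0 .8;0 0 0 0 .8;0 0 0 0 .8'
```

```text
clock: 10.6
eef_pos: [445.0, -225.3, 22.8]
eef_rot: [-3.142, 0.0, 2.968]
wrist_force: [-0.1, 0.8, 0.1]
finger_gap: 32.5
finger_force: 12.0
clock: 10.85
eef_pos: [444.9, -225.2, 21.0]
eef_rot: [3.142, -0.0, 2.968]
wrist_force: [0.6, -0.1, -0.1]
finger_gap: 32.5
finger_force: 12.0
clock: 11.1
eef_pos: [445.2, -225.4, 19.8]
eef_rot: [-3.141, 0.001, 2.968]
wrist_force: [-1.1, 0.9, 5.6]
finger_gap: 32.5
finger_force: 12.0
```

```bash
python3 -m handwheel '0 0 0 0 .6;0 0 0 0 .45;0 0 0 0 .4;0 0 0 0 .4;0 0 .3 0 .4;0 0 .8 0 .4;0 0 .9 0 .4;0 0 .8 0 .4;0 0 .2 0 .4;0 0 0 0 .4'
python3 -m handwheel '.39 .766 0 -1 .4;.39 .766 0 -1 .4;.39 .766 0 -1 .4;.39 .766 0 -1 .4;.39 .766 0 -1 .4;.39 .766 0 -1 .4;.39 .766 0 -1 .4;.39 .766 0 -1 .4;0 0 0 -1 .4;0 0 0 -1 .4;0 0 0 -1 .4;0 0 0 -1 .4'
python3 -m handwheel '0 0 0 -1 .4;0 0 0 -1 .4;0 0 0 -1 .4;0 0 0 -1 .4;0 0 0 -1 .4;0 0 0 -1 .4;0 0 0 0 .4;0 0 0 0 .4'
python3 -c "
from h import *
s=read_state();print(s['eef_pos'])
snap('wrist','w5')"
```

```text
clock: 11.93
eef_pos: [445.9, -225.8, 141.7]
eef_rot: [-3.14, 0.004, 2.968]
wrist_force: [0.6, 0.2, -0.2]
finger_gap: 56.3
finger_force: 0.0
clock: 12.93
eef_pos: [569.1, 20.2, 137.1]
eef_rot: [-3.139, -0.001, 1.917]
wrist_force: [0.6, 0.1, -1.0]
finger_gap: 56.7
finger_force: 0.0
clock: 13.6
eef_pos: [569.3, 19.9, 137.9]
eef_rot: [-3.139, 0.0, 1.4]
wrist_force: [0.7, 0.2, -0.6]
finger_gap: 56.1
finger_force: 0.0
[569.25785198  19.89127307 137.90098847]
```

View pics/w5.png

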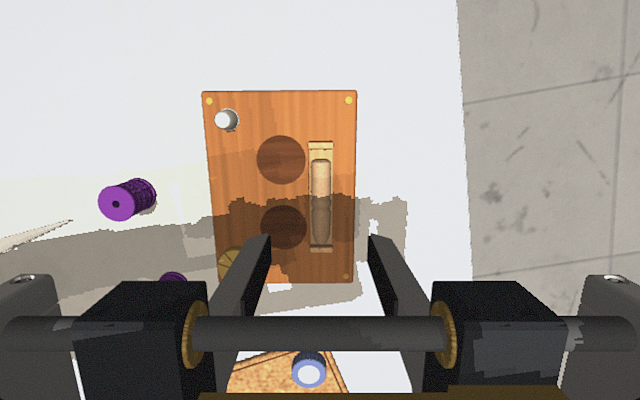

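The case at (321,200) is centred across the finger line. I'll descend, stopping just above the rail top.

```bash
python3 -m handwheel '.03 0 -.6 0 .4;0 0 -.8 0 .4;0 0 -.8 0 .4;0 0 -.4 0 .4;0 0 0 0 .4;0 0 0 0 .4;0 0 0 0 .4;0 0 0 0 .4'; python3 -m handwheel '0 0 0 0 .4;0 0 0 0 .4'
```

```text
clock: 14.32
eef_pos: [571.8, 19.9, 37.0]
eef_rot: [3.139, -0.0, 1.398]
wrist_force: [0.4, 0.3, 0.7]
finger_gap: 56.5
finger_force: 0.0
clock: 14.48
eef_pos: [571.4, 19.9, 36.4]
eef_rot: [3.14, -0.0, 1.398]
wrist_force: [-0.3, -0.4, 0.1]
finger_gap: 56.1
finger_force: 0.0
```

```bash
python3 -m handwheel '0 0 -.12 0 .4;0 0 0 0 .4;0 0 0 0 .4;0 0 0 0 .55;0 0 0 0 .7;0 0 0 0 .95;0 0 0 0 .95;0 0 0 0 .95;0 0 0 0 .95;0 0 0 0 .95;0 0 0 0 .95' 15
```

```text
clock: 15.4
eef_pos: [571.0, 19.9, 30.7]
eef_rot: [3.142, -0.0, 1.397]
wrist_force: [0.6, 0.6, 0.0]
finger_gap: 17.7
finger_force: 15.0
```

```bash
python3 -m handwheel '0 0 .2 0 .95;0 0 .5 0 .95;0 0 .8 0 .95;0 0 .9 0 .95;0 0 .6 0 .95;0 0 0 0 .95'
python3 -m handwheel '-.28 .8 0 -1 .95;-.28 .8 0 -1 .95;-.28 .8 0 -1 .95;-.28 .8 0 -1 .95;-.28 .8 0 -1 .95;-.28 .8 0 -1 .95;-.28 .8 0 -1 .95;-.28 .8 0 -1 .95;-.28 .8 0 -1 .95;-.28 .8 0 -1 .95;0 0 0 -1 .95;0 0 0 -1 .95'
python3 -m handwheel '0 0 0 -.8 .95;0 0 0 0 .95;0 0 0 0 .95'
python3 -c "
from h import *
snap('wrist','w6');snap('side','s1')"
```

```text
clock: 15.9
eef_pos: [573.0, 19.9, 156.8]
eef_rot: [3.133, -0.001, 1.397]
wrist_force: [-0.2, -0.2, -0.4]
finger_gap: 18.0
finger_force: 15.0
clock: 16.9
eef_pos: [457.9, 341.4, 150.3]
eef_rot: [3.141, 0.001, 0.349]
wrist_force: [0.4, -0.1, -1.3]
finger_gap: 18.0
finger_force: 15.0
clock: 17.15
eef_pos: [458.9, 339.8, 150.6]
eef_rot: [3.142, 0.0, 0.282]
wrist_force: [0.1, 0.7, -1.1]
finger_gap: 18.0
finger_force: 15.0
```

View pics/w6.png

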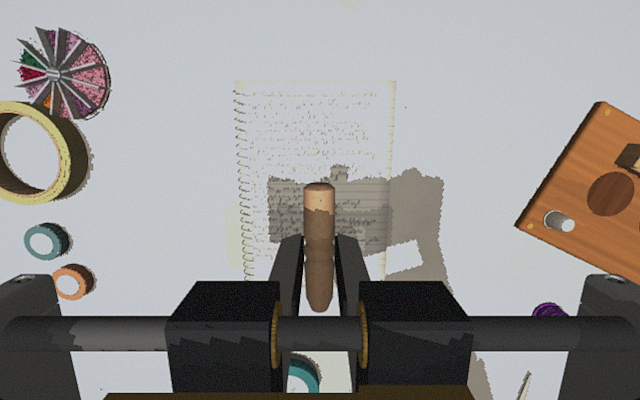

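View pics/s1.png

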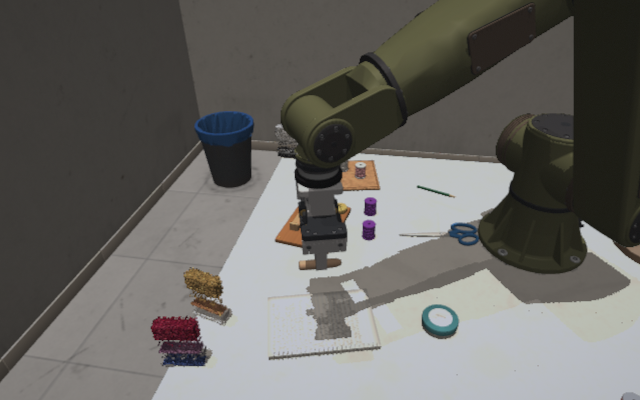

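The case is held at (319,245) and is parallel to the pad's long sides, which run from column 236 to 395, with the far edge at row 82. I'll work out the pad's middle from these.

```bash
python3 - <<'E'
from h import *
z=np.load('pics/w6.npz');K,T=z['K'],z['T']
p,d,W=load('w6')
def ray(u,v,h):
    r=T[:3,:3]@[(u-K[0,2])/K[0,0],(v-K[1,2])/K[1,1],1];return T[:3,3]+r*(h-T[2,3])/r[2]
a,b=ray(236,82,10),ray(396,82,10);c,e=ray(246,270,10),ray(389,220,10)
print(a,b,np.linalg.norm(a-b))
ux=a-c;ux/=np.linalg.norm(ux);print('yaw L',np.arctan2(ux[1],ux[0]),'R',np.arctan2(*(b-e)[[1,0]]),'far edge',np.arctan2(*(a-b)[[1,0]])-np.pi/2)
t=.275;u=np.array([np.cos(t),np.sin(t)]);print('centre wrist',(a+b)[:2]/2-105*u)
# case axis
m=np.zeros(d.shape,bool);m[180:315,300:340]=1;m&=(W[...,2]>150)&(W[...,2]<185)
print('case',W[m].mean(0),np.median(W[m][:,2]),cv2.minAreaRect(W[m][:,:2].astype(np.float32)))
# side & top corners of pad
for f,cs in dict(s0=[(268,295),(375,291),(379,347),(269,354)],t0=[(186,190),(233,179),(250,243),(204,256)]).items():
    z=np.load(f'pics/{f}.npz');K,T=z['K'],z['T'];q=np.array([ray(*k,10) for k in cs]);print(f,q[:,:2].round(1).tolist(),q.mean(0))
E
```

```text
[538.0195245  442.12766955  10.        ] [578.98076786 300.84475285  10.        ] 147.1009381590397
yaw L 0.2739553843555872 R 0.2883991015935109 far edge 0.2821868920709891
centre wrist [457.44550043 342.97378282]
case [463.33802262 341.44902495 162.01790094] 162.17994089364208 ((458.4612121582031, 340.1959228515625), (77.13339233398438, 22.30605697631836), 11.628381729125977)
s0 [[581.1, 293.9], [359.7, 246.2], [340.8, 388.2], [538.3, 436.5]] [454.98990291 341.17879649  10.        ]
t0 [[542.8, 435.7], [576.2, 293.0], [381.5, 239.0], [343.1, 376.7]] [460.89906396 336.1031161   10.        ]
```

```bash
python3 -m handwheel '0 0 -.6 0 .95;0 0 -.8 0 .95;0 0 -.8 0 .95;0 0 -.7 0 .95;0 0 -.3 0 .95;0 0 0 0 .95;0 0 0 0 .95;0 0 0 0 .95'; python3 -m handwheel '0 0 -.1 0 .95;0 0 0 0 .95;0 0 0 0 .95'
```

```text
clock: 17.92
eef_pos: [459.9, 340.4, 24.5]
eef_rot: [-3.141, -0.002, 0.281]
wrist_force: [-0.3, 0.5, -0.3]
finger_gap: 17.5
finger_force: 15.0
clock: 18.17
eef_pos: [459.2, 340.0, 19.3]
eef_rot: [-3.141, -0.001, 0.28]
wrist_force: [-0.4, -0.0, -0.3]
finger_gap: 18.5
finger_force: 15.0
```

```bash
python3 -m handwheel '0 0 -.08 0 .95;0 0 0 0 .95;0 0 0 0 .95'; python3 -m handwheel '0 0 -.03 0 .95;0 0 0 0 .95;0 0 0 0 .95'
```

```text
clock: 18.42
eef_pos: [458.9, 339.9, 15.4]
eef_rot: [3.142, 0.0, 0.28]
wrist_force: [0.1, -0.4, -1.1]
finger_gap: 18.2
finger_force: 15.0
clock: 18.67
eef_pos: [459.1, 339.9, 14.3]
eef_rot: [-3.142, -0.0, 0.28]
wrist_force: [0.6, 1.0, 0.2]
finger_gap: 17.7
finger_force: 15.0
```

```bash
python3 -m handwheel '0 0 -.03 0 .95;0 0 0 0 .95;0 0 0 0 .95'; python3 -m handwheel '0 0 0 0 .8;0 0 0 0 .7;0 0 0 0 .6;0 0 0 0 .5;0 0 0 0 .4;0 0 0 0 .4;0 0 .3 0 .4;0 0 .8 0 .4;0 0 .9 0 .4;0 0 .9 0 .4;0 0 0 0 .4;0 0 0 0 .4'
python3 -c "
from h import *
snap('wrist','w7');snap('side','s2')"
```

```text
clock: 18.92
eef_pos: [459.3, 340.0, 14.1]
eef_rot: [-3.141, -0.001, 0.28]
wrist_force: [-3.8, -2.6, 11.2]
finger_gap: 18.0
finger_force: 15.0
clock: 19.92
eef_pos: [459.7, 340.4, 131.8]
eef_rot: [-3.14, -0.004, 0.28]
wrist_force: [-1.2, 0.1, -0.1]
finger_gap: 56.8
finger_force: 0.0
```

View pics/w7.png

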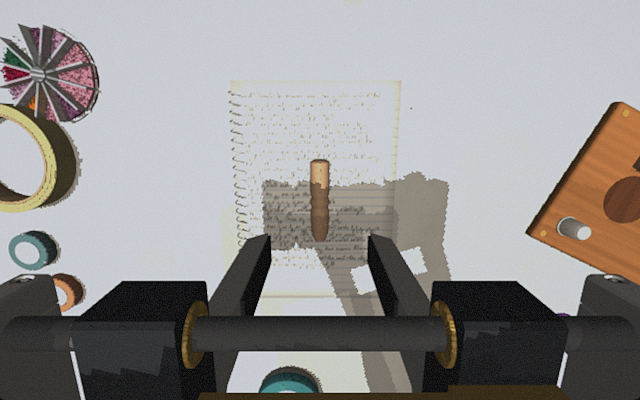

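The case lies on the pad at (320,200), aligned and centred. Next is the short spool. A half-turn-equivalent grasp needs only -26° of turn.

```bash
python3 -m handwheel '-.024 -.942 0 -.6 .4;-.024 -.942 0 -.6 .4;-.024 -.942 0 -.6 .4;-.024 -.942 0 -.6 .4;-.024 -.942 0 -.6 .4;-.024 -.942 0 -.6 .4;-.024 -.942 0 -.6 .4;-.024 -.942 0 -.6 .4;-.024 -.942 0 -.4 .4;-.024 -.942 0 0 .4;-.024 -.942 0 0 .4;-.024 -.942 0 0 .4'
python3 -m handwheel '-.024 -.942 0 0 .4;-.024 -.942 0 0 .4;-.024 -.942 0 0 .4;0 0 0 0 .4;0 0 0 0 .4;0 0 0 0 .4'
python3 -c "
from h import *
s=read_state();print(s['eef_pos'],s['eef_rot'],s['joints'])
snap('wrist','w8')"
```

```text
clock: 21.02
eef_pos: [446.4, -113.9, 128.0]
eef_rot: [-3.141, 0.002, -0.174]
wrist_force: [0.4, 0.5, 0.1]
finger_gap: 56.3
finger_force: 0.0
clock: 21.52
eef_pos: [444.0, -224.7, 128.0]
eef_rot: [-3.141, 0.002, -0.174]
wrist_force: [0.1, -0.1, -0.3]
finger_gap: 55.9
finger_force: 0.0
[ 444.04362152 -224.70646996  128.01825125] [-3.14066287e+00  2.04935897e-03 -1.73942319e-01] [-5.42153742e-01  2.66967851e-01  1.75446440e+00  1.44043506e-04
  1.12240708e+00  1.20252327e+00]
```

View pics/w8.png

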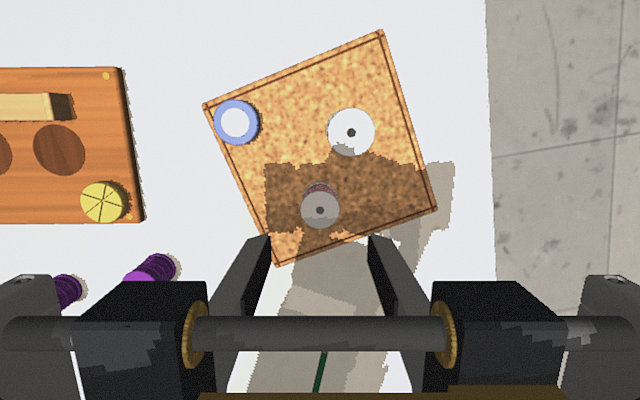

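Both spools stand upright, the short one at (320,208) and the tall one at (351,131). The short one is centred between the fingers, so I'll pick it up.

```bash
python3 -m handwheel '.025 -.02 -.6 0 .4;0 0 -.8 0 .4;0 0 -.8 0 .4;0 0 -.45 0 .4;0 0 0 0 .4;0 0 0 0 .5;0 0 0 0 .8;0 0 0 0 .8;0 0 0 0 .8;0 0 0 0 .8;0 0 0 0 .8' 12
python3 -m handwheel '0 0 .3 0 .8;0 0 .8 0 .8;0 0 .8 0 .8;0 0 .6 0 .8;0 0 0 0 .8;.302 .783 0 0 .8;.302 .783 0 0 .8;.302 .783 0 0 .8;.302 .783 0 0 .8;.302 .783 0 0 .8;.302 .783 0 0 .8;.302 .783 0 0 .8'
python3 -m handwheel '0 0 0 0 .8;0 0 0 0 .8;0 0 0 0 .8;0 0 0 0 .8'
```

```text
clock: 22.48
eef_pos: [446.2, -226.3, 24.3]
eef_rot: [3.141, -0.002, -0.174]
wrist_force: [-0.4, 2.8, 8.9]
finger_gap: 32.2
finger_force: 12.0
clock: 23.48
eef_pos: [530.3, -5.2, 122.8]
eef_rot: [3.142, 0.0, -0.174]
wrist_force: [0.5, -0.0, -0.5]
finger_gap: 32.6
finger_force: 12.0
clock: 23.82
eef_pos: [529.8, -7.8, 122.9]
eef_rot: [3.141, 0.0, -0.175]
wrist_force: [0.9, -1.0, -0.9]
finger_gap: 32.3
finger_force: 12.0
```

```bash
python3 -m handwheel '0 .06 -.3 0 .8;0 0 -.7 0 .8;0 0 -.7 0 .8;0 0 -.5 0 .8;0 0 0 0 .8;0 0 0 0 .8;0 0 0 0 .8;0 0 0 0 .8'; python3 -m handwheel '0 0 -.06 0 .8;0 0 0 0 .8;0 0 0 0 .8'
```

```text
clock: 24.48
eef_pos: [531.0, -4.9, 36.7]
eef_rot: [-3.141, -0.003, -0.174]
wrist_force: [0.4, -0.6, -0.1]
finger_gap: 32.3
finger_force: 12.0
clock: 24.73
eef_pos: [530.3, -4.5, 33.0]
eef_rot: [-3.142, -0.001, -0.174]
wrist_force: [-0.1, 0.3, -0.5]
finger_gap: 32.4
finger_force: 12.0
```

```bash
python3 -m handwheel '-.01 -.02 -.06 0 .8;0 0 0 0 .8;0 0 0 0 .8'; python3 -m handwheel '0 0 -.04 0 .8;0 0 0 0 .8;0 0 0 0 .8'; python3 -m handwheel '0 0 -.04 0 .8;0 0 0 0 .8;0 0 0 0 .8'
```

```text
clock: 24.98
eef_pos: [529.6, -5.3, 30.1]
eef_rot: [3.142, 0.0, -0.174]
wrist_force: [0.1, -0.4, -1.9]
finger_gap: 32.2
finger_force: 12.0
clock: 25.23
eef_pos: [529.7, -5.3, 28.6]
eef_rot: [3.142, 0.0, -0.174]
wrist_force: [0.4, 0.3, -0.6]
finger_gap: 32.6
finger_force: 12.0
clock: 25.48
eef_pos: [530.1, -5.3, 27.8]
eef_rot: [-3.142, -0.001, -0.173]
wrist_force: [-3.0, 0.0, 8.1]
finger_gap: 32.6
finger_force: 12.0
```

```bash
python3 -m handwheel '0 0 0 0 .6;0 0 0 0 .45;0 0 0 0 .4;0 0 0 0 .4;0 0 .3 0 .4;0 0 .8 0 .4;0 0 .9 0 .4;0 0 .6 0 .4;0 0 0 0 .4'
python3 -m handwheel '-.09 -.9 0 0 .4;-.09 -.9 0 0 .4;-.09 -.9 0 0 .4;-.09 -.9 0 0 .4;-.09 -.9 0 0 .4;-.09 -.9 0 0 .4;-.09 -.93 0 0 .4;0 0 0 0 .4;0 0 0 0 .4;0 0 0 0 .4;0 0 0 0 .4'
python3 -c "
from h import *
snap('wrist','w9')"
```

```text
clock: 26.23
eef_pos: [531.9, -5.4, 137.0]
eef_rot: [-3.141, -0.008, -0.173]
wrist_force: [0.0, 0.1, 0.8]
finger_gap: 56.7
finger_force: 0.0
clock: 27.15
eef_pos: [504.7, -257.4, 131.1]
eef_rot: [-3.141, 0.0, -0.172]
wrist_force: [-0.6, 0.2, 0.5]
finger_gap: 56.2
finger_force: 0.0
```

View pics/w9.png

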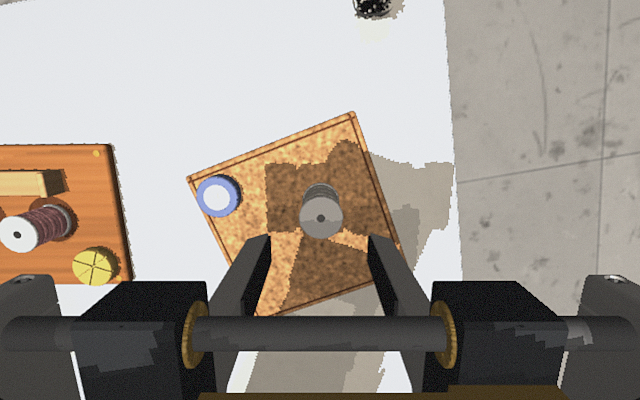

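The short spool is back upright on the stand at (20,233), and the tall one at (320,215) is centred between the fingers. I'll pick it up.

```bash
python3 -m handwheel '0 -.03 -.6 0 .4;0 0 -.8 0 .4;0 0 -.8 0 .4;0 0 -.45 0 .4;0 0 0 0 .4;0 0 0 0 .5;0 0 0 0 .8;0 0 0 0 .8;0 0 0 0 .8;0 0 0 0 .8;0 0 0 0 .8' 12
python3 -m handwheel '0 0 .3 0 .8;0 0 .8 0 .8;0 0 .8 0 .8;0 0 .8 0 .8;0 0 .2 0 .8;0 0 0 0 .8'
python3 -m handwheel '.1 .88 0 0 .8;.1 .88 0 0 .8;.1 .88 0 0 .8;.1 .88 0 0 .8;.1 .88 0 0 .8;.1 .88 0 0 .8;.1 .88 0 0 .8;.1 .88 0 0 .8;.1 .88 0 0 .8;0 0 0 0 .8;0 0 0 0 .8;0 0 0 0 .8'
```

```text
clock: 28.12
eef_pos: [505.3, -259.9, 26.6]
eef_rot: [3.141, -0.002, -0.174]
wrist_force: [-0.5, 2.4, 8.0]
finger_gap: 34.9
finger_force: 12.0
clock: 28.62
eef_pos: [505.5, -260.3, 144.7]
eef_rot: [3.14, -0.005, -0.174]
wrist_force: [0.3, 0.3, -0.2]
finger_gap: 34.6
finger_force: 12.0
clock: 29.62
eef_pos: [540.1, 56.7, 140.2]
eef_rot: [3.141, 0.001, -0.173]
wrist_force: [0.1, -0.3, -0.1]
finger_gap: 34.8
finger_force: 12.0
```

```bash
python3 -m handwheel '.02 .06 -.3 0 .8;0 0 -.7 0 .8;0 0 -.7 0 .8;0 0 -.6 0 .8;0 0 -.2 0 .8;0 0 0 0 .8;0 0 0 0 .8;0 0 0 0 .8'; python3 -m handwheel '0 0 -.05 0 .8;0 0 0 0 .8;0 0 0 0 .8'; python3 -m handwheel '0 0 -.04 0 .8;0 0 0 0 .8;0 0 0 0 .8'
```

```text
clock: 30.28
eef_pos: [542.2, 59.2, 42.4]
eef_rot: [-3.141, -0.002, -0.174]
wrist_force: [0.9, -1.5, -0.1]
finger_gap: 34.9
finger_force: 12.0
clock: 30.53
eef_pos: [541.6, 59.6, 39.6]
eef_rot: [-3.141, -0.001, -0.173]
wrist_force: [-0.3, 0.5, -0.7]
finger_gap: 34.7
finger_force: 12.0
clock: 30.78
eef_pos: [541.3, 59.6, 37.4]
eef_rot: [3.142, 0.0, -0.173]
wrist_force: [-0.5, 1.2, -1.1]
finger_gap: 34.9
finger_force: 12.0
```

```bash
python3 -m handwheel '0 0 -.08 0 .8;0 0 0 0 .8;0 0 0 0 .8';  python3 -m handwheel '0 0 -.05 0 .8;0 0 0 0 .8;0 0 0 0 .8'; python3 -m handwheel '0 0 -.03 0 .8;0 0 0 0 .8;0 0 0 0 .8'
```

```text
clock: 31.03
eef_pos: [541.2, 59.5, 34.0]
eef_rot: [3.142, 0.0, -0.174]
wrist_force: [0.1, -0.1, -0.0]
finger_gap: 34.9
finger_force: 12.0
clock: 31.28
eef_pos: [541.3, 59.5, 32.1]
eef_rot: [3.142, 0.0, -0.174]
wrist_force: [-0.9, 0.5, -0.1]
finger_gap: 35.0
finger_force: 12.0
clock: 31.53
eef_pos: [541.3, 59.5, 31.0]
eef_rot: [3.142, 0.0, -0.174]
wrist_force: [-0.0, -0.4, 0.2]
finger_gap: 34.7
finger_force: 12.0
```

```bash
python3 -m handwheel '0 0 -.03 0 .8;0 0 0 0 .8;0 0 0 0 .8'
python3 -m handwheel '0 0 0 0 .6;0 0 0 0 .45;0 0 0 0 .4;0 0 0 0 .4;0 0 .3 0 .4;0 0 .8 0 .4;0 0 .9 0 .4;0 0 .9 0 .4;0 0 .9 0 .4;0 0 .6 0 .4;0 0 0 0 .4;0 0 0 0 .4'
python3 - <<'E'
from h import *
snap('wrist','w10');snap('side','s3')
p,d,W=load('w10');Z=W[...,2]
cv2.imwrite('pics/f.png',p[:,:,::-1])
print(np.sum((Z>64)&(Z<74)),read_state()['eef_pos'])
for n,lo,hi,c in (('tall',66,74,(539,60)),('short',48,56,(528,-4))):
    m=(Z>lo)&(Z<hi)&(np.hypot(W[...,0]-c[0],W[...,1]-c[1])<28);print(n,m.sum(),cv2.minEnclosingCircle(W[m][:,:2].astype(np.float32)))
E
```

```text
clock: 31.78
eef_pos: [541.6, 59.5, 30.5]
eef_rot: [-3.141, -0.001, -0.173]
wrist_force: [-3.2, -1.4, 6.9]
finger_gap: 34.6
finger_force: 12.0
clock: 32.78
eef_pos: [541.6, 59.5, 207.6]
eef_rot: [-3.141, -0.003, -0.174]
wrist_force: [-0.4, 0.4, -0.9]
finger_gap: 56.2
finger_force: 0.0
899 [540.8371191   59.49384622 205.13955459]
tall 896 ((537.4498291015625, 60.30476760864258), 17.53375816345215)
short 725 ((526.5189819335938, -4.7546257972717285), 16.539836883544922)
```

View pics/f.png

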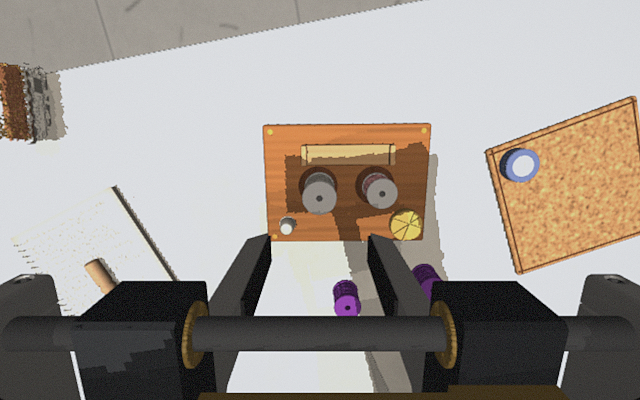

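The final view shows both spools upright on their seats, the tall one at (319,192) and the short one at (380,190), within about 2 mm of where they started. The case is on the pad at (100,275), and the wax, thimble and bead box are where they were. I'll hand the job in.

```bash
python3 -c "
from cell import *
print(sign_off())"
```

```text
the job is handed in; nothing more can be done
None
```

The job is handed in at about 33 s of the 125 s allowed: the needle case lies on the middle of the pad along its long side, both spools are back upright on their seats within about 2 mm, and the wax cake, thimble and bead box look unmoved; sign-off returned no verdict.

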